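# Swing the ledge guard rail shut and drop its locking pin home

### The arm

A 7-joint arm with a two-finger parallel gripper is mounted at the origin on the work surface. World frame = base frame: x ahead of the robot, y to its left, z up, the work surface at z = 0. Lengths are in mm, angles in rad, forces in N, time in s.
With the tool pointing down it reaches from about 400 to 875 mm from the base axis. Payload 4.4 kg.
Tool frame: the origin (TCP) lies on the centre line of the jaws, within the pads' length; the fingertips stand 25 mm ahead of it and the grasp point (between the pads) lies 6 mm ahead of it; x points along the fingers, y is the direction in which the jaws open and shut, and the axes are right-handed (so a half turn about x gives the same grasp; the last joint's range is limited). The gripper opens to 85 mm and grips with 20 to 120 N. Pads are 22 mm wide; open, the fingers measure 114 mm over their backs; the gripper's body (76 mm by 85 mm) begins 54 mm behind the grasp point. The pads swing forward as they close: fully open they stand 13 mm farther back than shut.
Start: joints at [-1.193, 0.628, 0.038, 1.517, -0.027, 0.996, -0.02], TCP at [279.073, 587.057, 256.313] pointing down, gripper open.
Joint ranges: [-3.06, 3.06], [-0.37, 2.12], [-1.25, 1.32], [0.18, 2.47], [-1.1, 4.24], [0.23, 1.98], [-2.94, 2.94]. Speed limits (rad/s): [2.57, 2.57, 3.14, 3.14, 3.14, 3.14, 3.14].

### API

Orientations are given as [roll, pitch, yaw] about the fixed x, y, z axes, in that order (R = Rz(yaw) Ry(pitch) Rx(roll)).
In Python, from cell import * gives the robot as it stands. The module is installed in compiled form; this text tells all that it offers.
- The arm moves only by the tool jog_arm, never from a script. Its argument "series" is a list of rows, each a list of 3 entries, a list of its own where there are three numbers: the turn, a rotation vector about the tool's x, y, z in degrees, then the shift along the tool's x, y, z in mm, then the gripper's target within -1 to 1 (shut at 1, half-way at 0, fully open at -1). In form: [[[rx, ry, rz], [dx, dy, dz], hand], ...]. A call has 1 to 8 rows; each row shifts and turns the commanded pose from where the row before left it, along the tool's axes as they then stand; what a row does not reach is not made up. A row lasts 1/8 s, in which the tool goes at most 62.5 mm and 10.7 degrees, less where a joint would pass 70% of its speed; a pose out of reach is approached as far as the arm can. A call is refused whole if a number of a shift passes 62.5 or a number of a turn 10.7, either way. A call with a gripper value outside its range is refused whole. The fingers move at their own pace and stop on an object; the grip force is fixed at half the most. Time passes only in rows, so rows that do not move let the fingers close. It gives the time, the measured TCP pose, the force and the opening at its end, in the units of the state.
- read_state(): the state, without advancing time (a new reading comes with each control period).
- get_image(name): name is "scene" or "top" or "wrist"; returns a dict with "img" (480x640x3 uint8, red, green, blue), "range_z" (480x640 float32, mm along the optical axis (not along the pixel's ray), 0 where there is no reading), "fovy" (degrees; the focal length in pixels is half the picture's height over the tangent of half this angle, whatever the lens; pixels are square), "cx", "cy" (the principal point, pixels), "cam_to_world" (4x4, takes a point from camera to world coordinates). Camera axes: x right, y up, looking along -z (the intrinsics and any distortion apply to the point x, -y, -z); pixel columns grow to the right and rows downward; lengths in mm; the calibration is good to about 2 mm. A picture is of the moment at which its call begins.
- finish_job(): hands the job in, once; it reports no verdict.
The state is a dict: "clock": time; "qpos": joint angles; "qd": joint speeds; "tau": joint torques, N m; "eef_pos": TCP position; "tool_rot": TCP orientation; "force": force on the tool from outside, world axes, zero at the start; "torque": the same for the moment, N m; "width": finger opening in mm.
Only numpy, scipy, OpenCV 4.12 (cv2) and the standard library are available. Lean on these libraries where they do the work, as an engineer would, in place of code of your own. Each camera call takes 0.05 s, during which the arm holds its last target. There are 200 camera calls.

### The job

The guard rail on the tiled ledge was swung open for wiping. Swing its bar shut into the fork of the latch post, take the locking pin out of the toothbrush stand and pass it down through the upper ear, the bar's eye and the lower ear until its knob sits fully home on the upper ear, then let go. Never force the pin: if it catches on the eye, line the bar up first; and leave the other things on the ledge alone.

Things in the scene. Friction and masses are not known exactly. Their poses are not given: they have to be found in the camera images.
- posts: Chromed guard rail fixed to the ledge. Origin on the ledge midway between hinge axis (100 mm along its +y) and bore of the latch post (100 mm along -y); z up. The latch post is a fork: a column 15 to 29 mm along +x from the bore carries two level ears, 28 x 28 x 8 mm, reaching to -x: lower 22 to 30 mm above the ledge, upper 41 to 49 mm. Fixed rail stubs run on 80 mm beyond both posts.
- bore (a point): mouth of the bore: centre of the hole in the top face of the latch post's upper ear, 49 mm above the ledge. Both ears have a vertical 9.5 mm hole on this line.
- ball_catch (a point): spring ball catch inside the hole of the lower ear, on the bore line 26 mm above the ledge. A dropped pin stops on it, knob about 14 mm short of home; it takes about 3 to 8 N of push to pass the ball and go on home.
- hinge (a point): point on the vertical hinge axis at the height of the bar's centre line (35.5 mm above the ledge). A 24 mm knuckle turns there between ears that reach 54 mm above the ledge, with a 17 mm sleeve out to 46 mm from the axis. The bar is a level 10 mm round rod that slides in this sleeve, free to grasp from 60 to 175 mm from the axis.
- rail (a joint): swing of the bar about the hinge, rad. 0 = shut, against its stop, bar along the -y of posts, eye in the fork. Positive = open, towards the -x of posts: at angle a the bar points from the hinge along (-sin a, -cos a) in the posts' x and y. It stays where it is left (friction about 0.12 N m).
- eye_home (a point): where the centre of the eye must come: on the bore line, between the ears, 35.5 mm up, 200 mm from the hinge. The eye is the bar's flat round end, 24 mm across, 8 mm thick, 9.5 mm hole. The bar has 16 mm of end play along its length between two hard ends, is not measured, stays where left (1.5 N of friction) and starts out of line; mid-play is in line. The pin enters within about 2 mm of it.
- pin_knob (a point): centre of the knob of the locking pin, chromed steel, about 60 g: round knob 18 mm across, 24 mm high, on a straight 8 mm shank 36 mm long with a blunt nose (0.8 mm chamfer). z runs up along the pin: knob's underside 12 mm below this point, nose 48 mm below. It starts upright in an outer hole of the toothbrush stand, its knob resting on the stand's top (50 mm up).
- stand_mid (a point): centre of the top face of the white ceramic toothbrush stand, 46 x 136 x 50 mm high, fixed; long side along its y. Three round 13 mm holes, 44 mm deep, at -45, 0 and +45 mm along y. One outer hole holds the pin, the other the spare brush head.
- brush_head: spare white brush head, upright in the other outer hole of the stand, 69 mm long, standing out 25 mm above the stand. Leave alone. Origin at its foot.
- toothbrush_base: white base of an electric toothbrush, 75 x 62 x 30 mm, with a charging post up to 50 mm and a round button on top. Leave alone. Origin at the centre of its underside.
- cup: frosted plastic cup, 74 mm across, 95 mm high, upright. Leave alone. Origin at the centre of its underside.
- lotion: white capped tube of hand lotion lying on the ledge, 156 mm long along its x, 44 mm wide, 40 mm high. Leave alone. Origin under its middle.
Mind the look-alikes: they are no part of the job. What is shaped like the part that bears stand_mid but green or purple is not meant.

How it is judged:
By the outcome, as a careful person would: the job done as asked, in the order asked, and still so for the second after the job is handed in, with the robot touching nothing.
It also fails if it takes over 72 s, if anything falls off the work surface, if the arm or the gripper's body presses on something with over 40 N, if the wrist force passes 120 N, or if a joint passes its speed limit or range.

## Working session

There is one attempt and no reset: what is moved stays moved. The work goes in short steps, Python scripts to look and compute and a tool call to move; the robot and the scene stay as the last step left them, time stands still between calls to the robot, and variables do not carry over. Pictures are saved under pics/ and viewed, about 8 in all and at most 12, crops included, and the job is handed in when it is done.

Besides the shell and the picture viewer there is one more tool, called after ">>>" as name([rows], argument=value, ...), one row to a line, values as JSON. jog_arm: Moves the arm, as the interface text tells. Its arguments: {"type":"object","properties":{"series":{"type":"array"}},"required":["series"]}

```bash
mkdir -p pics; cat > h.py <<'E'
from cell import *
import numpy as np, cv2
def grab(n):
    d=get_image(n); np.savez(f'/tmp/{n}.npz',**d); return d
def load(n): return dict(np.load(f'/tmp/{n}.npz'))
def cloud(d):
    h,w=d['range_z'].shape; f=h/2/np.tan(np.radians(d['fovy'])/2)
    v,u=np.mgrid[:h,:w]; z=d['range_z']
    P=np.stack([(u-d['cx'])/f*z,-(v-d['cy'])/f*z,-z,np.ones_like(z)],-1)@np.array(d['cam_to_world']).T
    P=P[...,:3]; P[z==0]=np.nan; return P
def save(n,im): cv2.imwrite(f'pics/{n}.png',cv2.cvtColor(im,cv2.COLOR_RGB2BGR))
E
python3 - <<'E'
from h import *
for n in('scene','top'):
    d=grab(n); save(n+'1',d['img']); print(n,d.keys(),d['fovy'],d['cx'],d['cy'],np.round(d['cam_to_world'],3))
print(read_state())
E
```

```text
scene dict_keys(['img', 'range_z', 'fovy', 'cx', 'cy', 'cam_to_world']) 53.603685032134536 323.4936133097926 240.8354692890691 [[ 5.600000e-01 -4.450000e-01  6.990000e-01  1.299471e+03]
 [ 8.280000e-01  2.970000e-01 -4.750000e-01 -5.244470e+02]
 [ 3.000000e-03  8.450000e-01  5.350000e-01  6.192200e+02]
 [ 0.000000e+00  0.000000e+00  0.000000e+00  1.000000e+00]]
top dict_keys(['img', 'range_z', 'fovy', 'cx', 'cy', 'cam_to_world']) 42.72470109083533 308.4693833557946 258.1661246142354 [[ 9.000000e-03  9.910000e-01 -1.310000e-01  3.932500e+02]
 [-1.000000e+00  9.000000e-03  6.000000e-03 -3.214700e+01]
 [ 7.000000e-03  1.300000e-01  9.910000e-01  1.428747e+03]
 [ 0.000000e+00  0.000000e+00  0.000000e+00  1.000000e+00]]
{'clock': 0.1, 'qpos': array([-1.19279063,  0.62923889,  0.03845011,  1.51823573, -0.02698455,
        0.99629622, -0.01999005]), 'qd': array([ 2.50516926e-04, -1.86231738e-03,  2.21529190e-05, -2.85374845e-03,
       -9.61138617e-04, -7.18566717e-04, -5.60785858e-04]), 'tau': array([ 2.54639948e-03, -5.64531791e+01,  1.23015549e+00, -1.93973333e+01,
        1.12161494e-02,  5.36556967e-03, -1.31272465e-06]), 'eef_pos': array([278.86068006, 586.59161482, 255.50098423]), 'tool_rot': array([-1.55200398,  1.56913625, -1.99579491]), 'force': array([-0.01181203,  0.79787353,  0.52525925]), 'torque': array([ 0.04583377, -0.00380926, -0.00415028]), 'width': 85.75351206591552}
```

View pics/scene1.png

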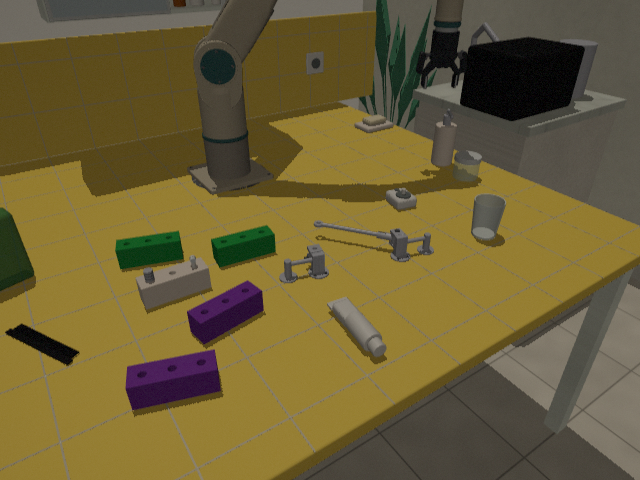

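View pics/top1.png

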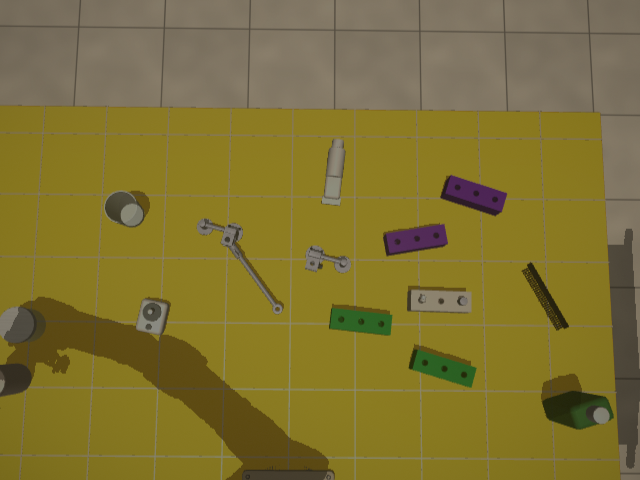

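Top view: the stand is at (440,300), with the pin knob at its right end (462,300). The hinge is at (231,235), the latch fork at (314,258) and the eye at (278,309). Now measuring these.

```bash
python3 - <<'E'
from h import *
d=load('top'); P=cloud(d)
print('tbl',np.nanmedian(P[200:230,380:400,2]))
def px(u,v,r=1): return np.round(np.nanmedian(P[v-r:v+r+1,u-r:u+r+1].reshape(-1,3),0),1)
for n,u,v in[('knob',462,300),('brush',422,299),('stand',441,293),('hinge',231,235),('eye',278,309),('bar',255,275),('latch',314,258),('flangeL',205,227),('flangeR',343,265)]: print(n,px(u,v))
# regions
def reg(n,u0,u1,v0,v1,z0,z1):
    Q=P[v0:v1,u0:u1].reshape(-1,3); Q=Q[(Q[:,2]>z0)&(Q[:,2]<z1)]
    r=cv2.minAreaRect(Q[:,:2].astype(np.float32)); print(n,len(Q),np.round(Q.mean(0),1),np.round(r[0],1),np.round(r[1],1),round(r[2],1))
reg('knob',452,476,288,312,60,90)
reg('stand',400,480,280,320,42,56)
reg('latchtop',300,328,240,275,43,58)
reg('hingetop',215,248,220,250,47,62)
reg('eye',268,288,300,318,25,50)
reg('stubL',195,220,215,240,20,50); reg('stubR',326,352,252,275,20,60)
s=load('scene');PS=cloud(s)
P=PS
reg('Sknob',142,156,266,285,60,90);reg('Slatch',300,330,240,285,43,58);reg('Shinge',385,412,222,265,47,62)
big=cv2.resize(d['img'][210:320,190:360],None,fx=4.5,fy=4.5,interpolation=cv2.INTER_CUBIC); save('crop1',big)
E
```

```text
tbl 0.0869021928122038
knob [ 481.5 -380.9   73.1]
brush [ 483.2 -292.    73.2]
stand [ 498.7 -340.1   50.1]
hinge [625.5 135.7  54.5]
eye [4.616e+02 2.890e+01 1.000e-01]
bar [535.9  81.5  34.7]
latch [575.1 -53.1  47.4]
flangeL [647.8 199.2  32.5]
flangeR [ 560.7 -119.2   43.4]
knob 59 [ 478.7 -382.3   71.7] [ 478.4 -383.4] [15.4 18.6] 0.7
stand 1099 [ 480.3 -336.6   49.3] [ 480.7 -338.7] [136.4  46.4] 88.4
latchtop 220 [571.  -51.3  48.6] [569.1 -55.2] [37.2 44.1] 74.1
hingetop 217 [622.2 141.5  54.2] [620.  137.7] [36.9 45.7] 76.9
eye 101 [464.1  32.4  39. ] [466.5  31.8] [36.5 22. ] 21.3
stubL 107 [649.  189.9  40.6] [647.8 188.2] [47.1 15.4] 70.9
stubR 110 [ 570.2 -105.6   41. ] [ 570.4 -102.9] [48.4 14.1] 77.4
Sknob 95 [ 486.  -386.    69.7] [ 483.6 -385.7] [19.  17.2] 20.7
Slatch 178 [576.3 -54.4  48.4] [573.6 -52.9] [28.6 44.9] 75.6
Shinge 149 [630.  137.6  53.4] [626.7 140.8] [28.6 45.6] 70.2
```

View pics/crop1.png

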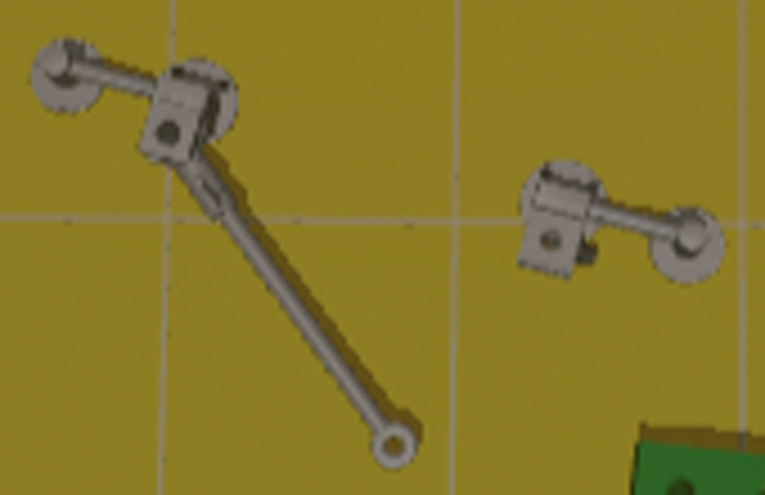

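Crop: hinge axis at (168,132), bore at (550,240), eye at (393,446). I'll convert these by ray-plane intersection.

```bash
cat >> h.py <<'E'
def ray(d,u,v,z):
    f=480/2/np.tan(np.radians(d['fovy'])/2); T=np.array(d['cam_to_world'])
    r=T[:3,:3]@np.array([(u-d['cx'])/f,-(v-d['cy'])/f,-1]); return T[:3,3]+r*(z-T[2,3])/r[2]
E
python3 - <<'E'
from h import *
d=load('top'); c=lambda x,y:(190+(x+.5)/4.5-.5,210+(y+.5)/4.5-.5)
H=ray(d,*c(168,132),54);B=ray(d,*c(550,240),49);E=ray(d,*c(393,446),39.5)
K=ray(d,462,300,74)
for n,p in zip('HBEK',(H,B,E,K)): print(n,np.round(p,1))
v=(H-B)[:2]; print(np.hypot(*v)); yaw=np.arctan2(-v[0],v[1]); print('posts yaw',yaw)
w=(E-H)[:2]; print('len',np.hypot(*w)); 
x=np.array([np.cos(yaw),np.sin(yaw)]); y=np.array([-x[1],x[0]])
print('angle',np.arctan2(-w@x,-w@y)); print('x',x,'y',y)
E
```

```text
H [616.4 144.7  54. ]
B [564.  -48.2  49. ]
E [460.3  29.6  39.5]
K [ 481.5 -380.6   74. ]
199.92108675140244
posts yaw -0.26516017643446516
len 193.9412271230021
angle 0.6704986956934031
x [ 0.96505054 -0.26206385] y [0.26206385 0.96505054]
```

```bash
cat >> h.py <<'E'
from scipy.spatial.transform import Rotation as Ro
def to(pos=None,ydir=None,s=None):
    """tool-frame shift to TCP pos (current axes); total turn vector to point down with jaw dir ydir (half-turn allowed), then shift after turn"""
    s=s or read_state(); R=Ro.from_euler('xyz',s['tool_rot']).as_matrix(); p=s['eef_pos']
    print('t',s['clock'],'p',np.round(p,1),'w',round(s['width'],1),'F',np.round(s['force'],1),'T',np.round(s['torque'],2),'toolx',np.round(R[:,0],4),'y',np.round(R[:,1],4),'q',np.round(s['qpos'],2))
    if pos is not None: print(' shift',np.round(R.T@(np.array(pos)-p),1))
    if ydir is not None:
        for sg in(1,-1):
            y=sg*np.r_[np.array(ydir)[:2],0]; y/=np.linalg.norm(y); x=np.array([0,0,-1.]); T=np.c_[x,y,np.cross(x,y)]
            print(' turn',np.round(np.degrees(Ro.from_matrix(R.T@T).as_rotvec()),1), 'shift after' if pos is not None else '', np.round(T.T@(np.array(pos)-p),1) if pos is not None else '')
H=np.array([616.4,144.7]);B=np.array([564.,-48.2]);px_=np.array([.965,-.262]);py_=np.array([.262,.965])
def bar(a,r):
    dr=-np.sin(a)*px_-np.cos(a)*py_; return H+r*dr, np.array([-dr[1],dr[0]])
E
python3 - <<'E'
from h import *
p,n=bar(.6705,125); print(p,n); to([*p,150],n)
E
```

```text
[515.78631273  70.5391002 ] [ 0.5932872 -0.8049095]
t 0.1 p [278.9 586.6 255.5] w 85.8 F [-0.   0.8  0.5] T [ 0.05 -0.   -0.  ] toolx [-7.0e-04 -1.5e-03 -1.0e+00] y [ 0.4294  0.9031 -0.0017] q [-1.19  0.63  0.04  1.52 -0.03  1.   -0.02]
 shift [ 106.1 -364.2  435.5]
 turn [1.182e+02 1.000e-01 1.000e-01] shift after [105.5 556.  115.5]
 turn [-61.8  -0.    0.1] shift after [ 105.5 -556.  -115.5]
```

>>> jog_arm([
  [[0,0,0],[9,-30,36],-1],
  [[0,0,0],[9,-30,36],-1],
  [[0,0,0],[9,-30,36],-1],
  [[0,0,0],[9,-30,36],-1],
  [[0,0,0],[9,-30,36],-1],
  [[0,0,0],[9,-30,36],-1],
  [[0,0,0],[9,-30,36],-1],
  [[0,0,0],[9,-30,36],-1],
])

```text
clock: 1.1
eef_pos: [436.5, 245.2, 183.9]
tool_rot: [-1.996, 1.571, -2.439]
force: [0.5, 0.1, 0.1]
width: 85.4
```

>>> jog_arm([
  [[10,0,0],[0,0,0],-1],
  [[10,0,0],[0,0,0],-1],
  [[10,0,0],[0,0,0],-1],
  [[10,0,0],[0,0,0],-1],
  [[0,0,0],[0,0,0],-1],
  [[0,0,0],[0,0,0],-1],
])

```text
clock: 1.85
eef_pos: [435.9, 246.7, 184.2]
tool_rot: [-1.575, 1.57, -2.714]
force: [-0.6, -0.0, -0.0]
width: 85.4
```

>>> jog_arm([
  [[10,0,0],[0,20,0],-1],
  [[10,0,0],[0,20,0],-1],
  [[10,0,0],[0,20,0],-1],
  [[10,0,0],[0,20,0],-1],
  [[0,0,0],[0,0,0],-1],
  [[0,0,0],[0,0,0],-1],
])

```text
clock: 2.6
eef_pos: [512.4, 259.6, 184.0]
tool_rot: [-1.261, 1.569, -3.097]
force: [-0.0, 0.4, 0.5]
width: 85.4
```

```bash
python3 - <<'E'
from h import *
p,n=bar(.6705,125);to([*p,110],n)
E
```

```text
t 2.6 p [512.4 259.6 184. ] w 85.4 F [-0.   0.4  0.5] T [-0.02 -0.03  0.07] toolx [-1.8e-03 -1.0e-04 -1.0e+00] y [ 0.9649 -0.2624 -0.0018] q [-0.78  0.65  0.42  1.81 -0.37  0.76 -0.43]
 shift [ 74.   53.1 181.5]
 turn [38.4  0.1  0.1] shift after [ 74.  154.3 109.4]
 turn [-1.416e+02 -1.000e-01  1.000e-01] shift after [  74.  -154.3 -109.4]
```

Shifts use the axes at the start of the row. Continuing above the bar.

>>> jog_arm([
  [[9.6,0,0],[0,0,0],-1],
  [[9.6,0,0],[0,0,0],-1],
  [[9.6,0,0],[0,0,0],-1],
  [[9.6,0,0],[0,0,0],-1],
  [[0,0,0],[18,39,27],-1],
  [[0,0,0],[18,39,27],-1],
  [[0,0,0],[18,39,27],-1],
  [[0,0,0],[18,37,28],-1],
])

```text
clock: 3.6
eef_pos: [515.5, 70.3, 112.0]
tool_rot: [-1.776, 1.57, 2.001]
force: [0.5, 0.1, -0.5]
width: 85.6
```

>>> jog_arm([
  [[0,0,0],[0,0,0],-1],
  [[0,0,0],[0,0,0],-1],
])

```text
clock: 3.85
eef_pos: [515.9, 72.0, 112.4]
tool_rot: [-1.772, 1.569, 2.002]
force: [-0.5, 0.4, 0.1]
width: 85.6
```

```bash
python3 - <<'E'
from h import *
p,n=bar(.6705,125);to([*p,41.5],n)
d=grab('wrist'); save('w1',d['img']); P=cloud(d)
Q=P.reshape(-1,3); m=(Q[:,2]>28)&(Q[:,2]<48)&(Q[:,0]>440)&(Q[:,0]<600)&(Q[:,1]>10)&(Q[:,1]<140)
Q=Q[m]; 
print(len(Q))
dr=np.array([-.805,-.593]); r=(Q[:,:2]-H)@dr; o=(Q[:,:2]-H)@np.array([.593,-.805])
for a in range(50,215,15):
    k=(r>a)&(r<a+15)&(abs(o)<25)
    if k.sum()>5: print(a,k.sum(),np.round([o[k].min(),o[k].max(),Q[k,2].max()],1))
print(r[abs(o)<15].max())
E
```

```text
t 3.85 p [515.9  72.  112.4] w 85.6 F [-0.5  0.4  0.1] T [ 0.03 -0.02 -0.02] toolx [-7.0e-04  1.6e-03 -1.0e+00] y [ 0.5916 -0.8062 -0.0017] q [-0.5   0.72  0.47  2.01 -0.61  0.56 -0.53]
 shift [70.9  1.2  1. ]
 turn [-0.1 -0.   0.1] shift after [70.9  1.1  1. ]
 turn [179.9   0.2   0. ] shift after [70.9 -1.1 -1. ]
6791
50 561 [-3.1  6.6 43. ]
65 528 [-3.1  6.7 43.4]
80 478 [-3.2  6.3 43.1]
95 441 [-2.7  6.5 42.7]
110 425 [-2.7  6.6 42.6]
125 404 [-2.8  6.7 42.5]
140 377 [-2.8  6.9 42.9]
155 355 [-2.2  7.  42.7]
170 369 [-4.1  9.2 43.3]
185 687 [-9.4 14.5 41.9]
200 182 [-7.4 12.3 41.5]
206.37194385714903
```

View pics/w1.png

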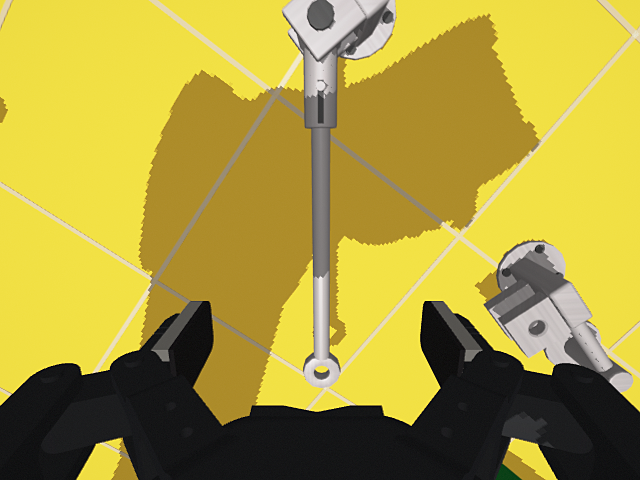

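Wrist view: the bar is centred between the fingers (column 321). Hinge hole is at (321,14), eye at (321,371), bore at (538,328).

```bash
python3 - <<'E'
from h import *
d=load('wrist')
for dz in (0,2):
    h=ray(d,321,14,54+dz)[:2];e=ray(d,321.3,370.5,39.5+dz)[:2];b=ray(d,537.5,328,49+dz)[:2]
    print(h,e,b,'HB',np.hypot(*(h-b)),'HE',np.hypot(*(h-e)))
print(np.round(d['cam_to_world'],3))
E
```

```text
[616.52525498 143.11873727] [461.92641826  28.00538015] [564.26647659 -51.39357991] HB 201.41008279530675 HE 192.74824331921556
[616.01804437 142.77501642] [463.0736644   28.89098527] [564.34801274 -49.58838847] HB 199.1820064864174 HE 190.68706279006864
[[ 5.93000e-01  7.74000e-01  2.23000e-01  5.71679e+02]
 [-8.05000e-01  5.69000e-01  1.64000e-01  1.12728e+02]
 [ 0.00000e+00 -2.77000e-01  9.61000e-01  2.30833e+02]
 [ 0.00000e+00  0.00000e+00  0.00000e+00  1.00000e+00]]
```

>>> jog_arm([
  [[0,0,0],[18,0.4,0.2],-1],
  [[0,0,0],[18,0.4,0.2],-1],
  [[0,0,0],[18,0.4,0.3],-1],
  [[0,0,0],[17,0.3,0.3],-1],
  [[0,0,0],[0,0,0],1],
  [[0,0,0],[0,0,0],1],
  [[0,0,0],[0,0,0],1],
  [[0,0,0],[0,0,0],1],
])

```text
clock: 4.9
eef_pos: [516.8, 69.3, 41.8]
tool_rot: [2.716, 1.57, 0.206]
force: [-0.1, 0.2, 0.8]
width: 12.4
```

>>> jog_arm([
  [[0,0,0],[0,0,0],1],
  [[0,0,0],[0,0,0],1],
  [[0,0,0],[0,0,0],1],
  [[0,0,0],[0,0,0],1],
])

```text
clock: 5.4
eef_pos: [516.7, 69.3, 41.5]
tool_rot: [2.912, 1.57, 0.402]
force: [-0.5, -0.0, 5.8]
width: 7.9
```

```bash
python3 - <<'E'
from h import *
p,n=bar(.6705,125);to([*p,41.5],n)
E
```

```text
t 5.4 p [516.7  69.3  41.5] w 7.9 F [-0.5 -0.   5.8] T [0.05 0.06 0.13] toolx [ 5.e-04  2.e-04 -1.e+00] y [ 5.902e-01 -8.072e-01  1.000e-04] q [-0.41  0.83  0.35  2.03 -0.7   0.4  -0.45]
 shift [ 0.  -1.6 -0. ]
 turn [-0.2 -0.  -0. ] shift after [ 0.  -1.6 -0. ]
 turn [179.8  -0.    0. ] shift after [0.  1.6 0. ]
```

>>> jog_arm([
  [[0,0,0],[0,0,2],1],
  [[0,0,0],[0,0,2],1],
  [[0,0,0],[0,0,3],1],
  [[0,0,0],[0,0,0],1],
  [[0,0,0],[0,0,0],1],
])

```text
clock: 6.02
eef_pos: [510.8, 64.9, 41.5]
tool_rot: [2.08, 1.571, -0.43]
force: [0.3, 0.2, 5.6]
width: 7.9
```

>>> jog_arm([
  [[-4.8,0,0],[0,11,-0.46],1],
  [[-4.8,0,0],[0,11,-0.46],1],
  [[-4.8,0,0],[0,11,-0.46],1],
  [[-4.8,0,0],[0,11,-0.46],1],
  [[-4.8,0,0],[0,11,-0.46],1],
  [[-4.8,0,0],[0,11,-0.46],1],
  [[0,0,0],[0,0,0],1],
  [[0,0,0],[0,0,0],1],
])

```text
clock: 7.02
eef_pos: [561.7, 23.2, 41.5]
tool_rot: [1.879, 1.57, -0.129]
force: [-0.2, 0.3, 4.5]
width: 8.2
```

```bash
python3 - <<'E'
from h import *
p,n=bar(0,132);to([*p,41.5],n)
d=grab('wrist'); save('w2',d['img'])
E
```

```text
t 7.025 p [561.7  23.2  41.5] w 8.2 F [-0.2  0.3  4.5] T [ 0.06 -0.16  0.09] toolx [ 8.e-04 -1.e-04 -1.e+00] y [ 9.059e-01 -4.235e-01  8.000e-04] q [-0.26  0.84  0.26  1.92 -0.46  0.44 -0.09]
 shift [ 0.  20.7 -3.2]
 turn [-9.9 -0.  -0. ] shift after [-0.  21.   0.4]
 turn [ 1.701e+02 -1.000e-01  0.000e+00] shift after [ -0.  -21.   -0.4]
```

View pics/w2.png

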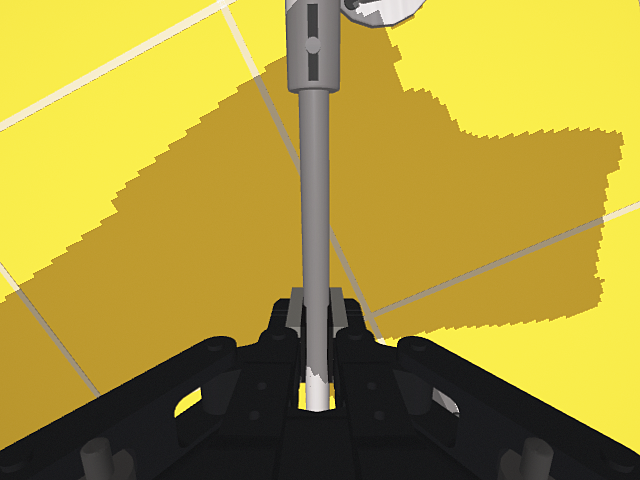

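The sleeve has a slot from about row 4 to 80, and the stop screw sits at row 45, which is close to mid-play. Finishing the swing.

>>> jog_arm([
  [[-4.8,0,0],[0,11,-0.46],1],
  [[-2.5,0,0],[0,5.7,-0.1],1],
  [[-1.5,0,0],[0,3.4,0],1],
  [[0,0,0],[0,0,0],1],
  [[0,0,0],[0,0,0],1],
])

```text
clock: 7.7
eef_pos: [580.2, 16.3, 41.5]
tool_rot: [2.15, 1.57, 0.296]
force: [0.1, 0.7, 5.7]
width: 7.9
```

>>> jog_arm([
  [[-0.6,0,0],[0,1.4,0],1],
  [[-0.6,0,0],[0,1.4,0],1],
  [[0,0,0],[0,0,0],1],
  [[0,0,0],[0,0,0],1],
])

```text
clock: 8.2
eef_pos: [582.4, 15.7, 41.5]
tool_rot: [-1.914, 1.57, 2.536]
force: [0.0, 0.8, 7.6]
width: 7.9
```

```bash
python3 - <<'E'
from h import *
p,n=bar(0,132);to([*p,41.5],n)
E
```

```text
t 8.2 p [582.4  15.7  41.5] w 7.9 F [0.  0.8 7.6] T [0.2  0.11 0.06] toolx [-6.e-04  4.e-04 -1.e+00] y [ 9.657e-01 -2.595e-01 -7.000e-04] q [-0.22  0.85  0.23  1.86 -0.39  0.47  0.02]
 shift [-0.  -1.  -1.4]
 turn [ 0.1 -0.   0. ] shift after [-0.  -1.  -1.4]
 turn [-1.799e+02 -1.000e-01 -0.000e+00] shift after [-0.   1.   1.4]
```

>>> jog_arm([
  [[-0.3,0,0],[0,0.8,0],1],
  [[-0.3,0,0],[0,0.8,0],1],
  [[0,0,0],[0,0,0],1],
  [[0,0,0],[0,0,0],1],
])

```text
clock: 8.7
eef_pos: [582.6, 15.7, 41.3]
tool_rot: [-1.642, 1.567, 2.818]
force: [-3.5, 1.5, 8.9]
width: 7.5
```

>>> jog_arm([
  [[0,0,0],[0,1,0],1],
  [[0,0,0],[0,0,0],1],
  [[0,0,0],[0,0,0],1],
])

```text
clock: 9.07
eef_pos: [582.7, 15.6, 41.2]
tool_rot: [-1.602, 1.565, 2.857]
force: [-5.0, 1.4, 8.7]
width: 7.8
```

```bash
python3 - <<'E'
from h import *
p,n=bar(0,132);to([*p,41.5],n)
E
```

```text
t 9.075 p [582.7  15.6  41.2] w 7.8 F [-5.   1.4  8.7] T [ 0.35  0.85 -0.13] toolx [-0.0051  0.0015 -1.    ] y [ 0.9683 -0.2498 -0.0053] q [-0.22  0.86  0.23  1.85 -0.38  0.48  0.02]
 shift [-0.3 -1.3 -1.5]
 turn [ 0.7 -0.   0.3] shift after [-0.3 -1.3 -1.4]
 turn [-179.3   -0.5   -0. ] shift after [-0.3  1.3  1.4]
```

>>> jog_arm([
  [[0,0,0],[0,0,0],-1],
  [[0,0,0],[0,0,0],-1],
  [[0,0,0],[0,0,0],-1],
  [[0,0,0],[0,0,0],-1],
  [[0,0,0],[-20,0,0],-1],
  [[0,0,0],[-40,0,0],-1],
  [[0,0,0],[-40,0,0],-1],
  [[0,0,0],[-30,0,0],-1],
])

```text
clock: 10.07
eef_pos: [586.0, 14.9, 174.5]
tool_rot: [1.875, 1.568, 0.052]
force: [0.2, 0.4, 0.5]
width: 85.6
```

>>> jog_arm([
  [[0,0,0],[0,0,0],-1],
  [[0,0,0],[0,0,0],-1],
])

```text
clock: 10.32
eef_pos: [584.9, 15.2, 171.5]
tool_rot: [-2.184, 1.57, 2.277]
force: [0.1, 0.3, 0.3]
width: 85.3
```

```bash
python3 - <<'E'
from h import *
p,n=bar(0,132);to([*p,150],n)
d=grab('wrist'); save('w3',d['img']); 
E
```

```text
t 10.325 p [584.9  15.2 171.5] w 85.3 F [0.1 0.3 0.3] T [0.   0.03 0.05] toolx [-3.e-04  3.e-04 -1.e+00] y [ 9.685e-01 -2.490e-01 -3.000e-04] q [-0.28  0.66  0.33  1.79 -0.31  0.74 -0.04]
 shift [21.5 -3.5 -1.3]
 turn [ 0.8 -0.   0. ] shift after [21.5 -3.5 -1.2]
 turn [-179.2   -0.    -0. ] shift after [21.5  3.5  1.2]
```

View pics/w3.png

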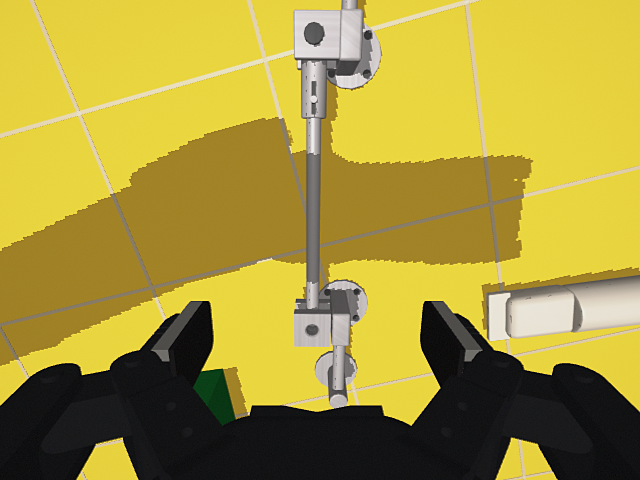

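The bar is shut in the fork: bore hole at (312,330), slot screw at (313,99). On the way to the pin I'll put the camera straight above the bore and check eye alignment.

>>> jog_arm([
  [[0,0,0],[0,0,34],-1],
  [[0,0,0],[0,0,34],-1],
  [[0,0,0],[0,0,34],-1],
  [[0,0,0],[0,0,34],-1],
  [[0,0,0],[0,0,0],-1],
  [[0,0,0],[0,0,0],-1],
  [[0,0,0],[0,0,0],-1],
])

```text
clock: 11.25
eef_pos: [551.6, -115.1, 170.8]
tool_rot: [-2.232, 1.57, 2.231]
force: [-0.8, 0.5, -0.1]
width: 85.3
```

```bash
python3 - <<'E'
from h import *
d=load('wrist'); print('w3 bore',ray(d,312,329.5,49),'hinge',ray(d,314,33,54))
to([480,-381,150],[1,0])
d=grab('wrist'); P=cloud(d)
f=240/np.tan(np.radians(d['fovy'])/2); T=d['cam_to_world']
q=T[:3,:3].T@(np.array([564,-49,49])-T[:3,3]); u=int(d['cx']-f*q[0]/q[2]); v=int(d['cy']+f*q[1]/q[2]); print(u,v,T[:3,3])
u0,v0=max(u-40,0),max(v-40,0)
c=d['img'][v0:v0+80,u0:u0+80]; print(u0,v0,c.shape); save('w4',cv2.resize(c,None,fx=7,fy=7,interpolation=cv2.INTER_CUBIC))
E
```

```text
w3 bore [564.25917884 -50.78909719  49.        ] hinge [615.78629115 142.92856227  54.        ]
t 11.25 p [ 551.6 -115.1  170.8] w 85.3 F [-0.8  0.5 -0.1] T [ 0.03 -0.04 -0.05] toolx [-8.e-04  1.e-03 -1.e+00] y [ 0.969  -0.2471 -0.001 ] q [-0.04  0.64  0.31  1.85 -0.29  0.7   0.18]
 shift [ 20.6  -3.7 275.4]Traceback (most recent call last):
  File "<stdin>", line 3, in <module>
  File "h.py", line 23, in to
    y=sg*np.r_[np.array(ydir)[:2],0]; y/=np.linalg.norm(y); x=np.array([0,0,-1.]); T=np.c_[x,y,np.cross(x,y)]
                                      ^^^^^^^^^^^^^^^^^^^^
numpy._core._exceptions._UFuncOutputCastingError: Cannot cast ufunc 'divide' output from dtype('float64') to dtype('int64') with casting rule 'same_kind'
```

```bash
sed -i 's/\[:2\],0\]; y/[:2],0.]; y/' h.py; python3 - <<'E'
from h import *
to([480,-381,150],[1.,0])
d=grab('wrist')
f=240/np.tan(np.radians(d['fovy'])/2); T=d['cam_to_world']
q=T[:3,:3].T@(np.array([564,-50,49])-T[:3,3]); u=int(d['cx']-f*q[0]/q[2]); v=int(d['cy']+f*q[1]/q[2]); print(u,v,T[:3,3])
u0,v0=max(u-40,0),max(v-40,0)
c=d['img'][v0:v0+80,u0:u0+80]; print(u0,v0,c.shape); save('w4',cv2.resize(c,None,fx=7,fy=7,interpolation=cv2.INTER_CUBIC))
E
```

```text
t 11.25 p [ 551.6 -115.1  170.8] w 85.3 F [-0.8  0.5 -0.1] T [ 0.03 -0.04 -0.05] toolx [-8.e-04  1.e-03 -1.e+00] y [ 0.969  -0.2471 -0.001 ] q [-0.04  0.64  0.31  1.85 -0.29  0.7   0.18]
 shift [ 20.6  -3.7 275.4]
 turn [-14.3  -0.1   0.1] shift after [ 20.8 -71.6 265.9]
 turn [1.657e+02 1.000e-01 1.000e-01] shift after [  20.8   71.6 -265.9]
310 146 [568.10478549 -47.74411991 289.21166955]
270 106 (80, 80, 3)
```

View pics/w4.png

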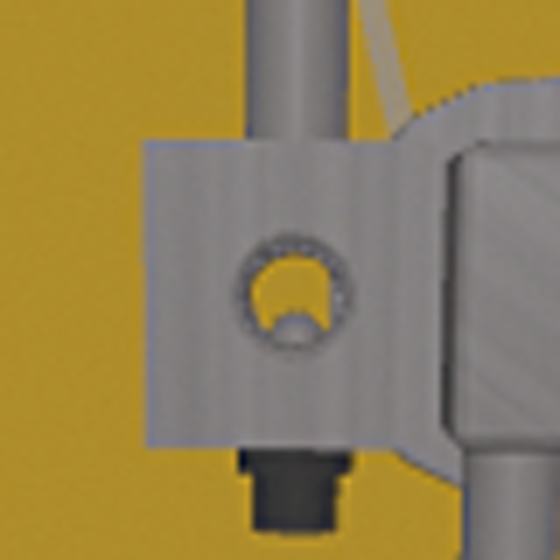

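The view straight down the bore shows a clear through-hole with the ball at the bottom, so the eye is lined up. Next, the pin.

>>> jog_arm([
  [[0,0,0],[0,-0.5,45],-1],
  [[0,0,0],[0,-0.5,45],-1],
  [[0,0,0],[0,-0.5,45],-1],
  [[0,0,0],[0,-0.5,45],-1],
  [[0,0,0],[0,-0.5,45],-1],
  [[0,0,0],[0,-0.5,45],-1],
  [[0,0,0],[0,0,0],-1],
  [[0,0,0],[0,0,0],-1],
])

```text
clock: 12.3
eef_pos: [481.9, -376.0, 170.9]
tool_rot: [-2.833, 1.569, 1.629]
force: [0.3, -0.5, -0.3]
width: 85.0
```

```bash
python3 - <<'E'
from h import *
d=load('wrist') if 0 else None
to([481,-382,77])
d=grab('wrist'); save('w5',d['img']); P=cloud(d)
Q=P.reshape(-1,3); k=(abs(Q[:,2]-74)<4)&(np.hypot(Q[:,0]-481,Q[:,1]+382)<25)
print(k.sum(),Q[k].mean(0),cv2.minEnclosingCircle(Q[k][:,:2].astype(np.float32)))
E
```

```text
t 12.3 p [ 481.9 -376.   170.9] w 85.0 F [ 0.3 -0.5 -0.3] T [-0.01 -0.04  0.05] toolx [-1.0e-04  1.5e-03 -1.0e+00] y [ 9.687e-01 -2.481e-01 -5.000e-04] q [ 0.45  0.69  0.28  1.72 -0.25  0.77  0.6 ]
 shift [93.9  0.7  6.1]
592 [ 480.45908765 -385.10857297   74.56090455] ((480.232177734375, -385.79730224609375), 8.937715530395508)
```

View pics/w5.png

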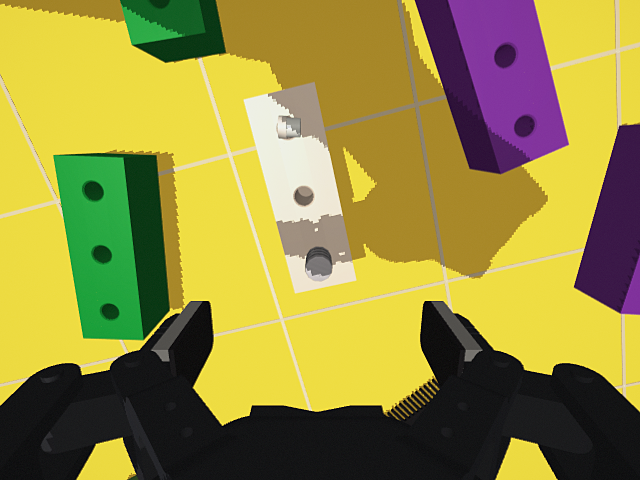

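The knob is at (318,262), off the jaw centre along tool z. Descending to grasp it with the fingertips just above the stand.

>>> jog_arm([
  [[0,0,0],[20,0.1,2],-1],
  [[0,0,0],[20,0.1,2],-1],
  [[0,0,0],[20,0.1,2],-1],
  [[0,0,0],[18,0.1,2.2],-1],
  [[0,0,0],[15,0.1,0],-1],
  [[0,0,0],[0,0,0],-1],
  [[0,0,0],[0,0,0],-1],
])

```text
clock: 13.22
eef_pos: [479.9, -385.8, 78.6]
tool_rot: [1.109, 1.57, -0.714]
force: [0.8, 0.0, 0.6]
width: 85.4
```

```bash
python3 - <<'E'
from h import *
to([480.5,-384.3,78])
E
```

```text
t 13.225 p [ 479.9 -385.8   78.6] w 85.4 F [0.8 0.  0.6] T [-0.01  0.    0.01] toolx [ 5.e-04 -5.e-04 -1.e+00] y [ 9.684e-01 -2.493e-01  6.000e-04] q [ 0.49  0.82  0.23  1.75 -0.3   0.6   0.64]
 shift [ 0.6  0.2 -1.6]
```

>>> jog_arm([
  [[0,0,0],[0,0,0],1],
  [[0,0,0],[0,0,0],1],
  [[0,0,0],[0,0,0],1],
  [[0,0,0],[0,0,0],1],
  [[0,0,0],[0,0,0],1],
  [[0,0,0],[0,0,0],1],
])

```text
clock: 13.98
eef_pos: [479.8, -385.6, 78.6]
tool_rot: [1.318, 1.57, -0.505]
force: [-0.3, 1.9, 5.2]
width: 14.9
```

```bash
python3 - <<'E'
from h import *
to([480.5,-384.3,78])
E
```

```text
t 13.975 p [ 479.8 -385.6   78.6] w 14.9 F [-0.3  1.9  5.2] T [0.14 0.14 0.02] toolx [ 4.e-04 -2.e-04 -1.e+00] y [ 9.684e-01 -2.492e-01  4.000e-04] q [ 0.49  0.82  0.23  1.75 -0.3   0.6   0.64]
 shift [ 0.6  0.3 -1.5]
```

>>> jog_arm([
  [[0,0,0],[-10,0,0],1],
  [[0,0,0],[-20,0,0],1],
  [[0,0,0],[-30,0,0],1],
  [[0,0,0],[-32,0,0],1],
  [[0,0,0],[0,0,0],1],
  [[0,0,0],[0,0,0],1],
])

```text
clock: 14.72
eef_pos: [479.6, -385.2, 170.6]
tool_rot: [2.717, 1.571, 0.895]
force: [0.3, 0.5, -1.1]
width: 14.6
```

```bash
python3 - <<'E'
from h import *
d=load('wrist')   # w3 pose picture
print('bore w3',ray(d,312,329.5,49))
to([564,-49,171])
d=grab('wrist'); save('w6',d['img']); P=cloud(d)
s=read_state(); p=s['eef_pos']; Q=P.reshape(-1,3)
k=(abs(Q[:,2]-(p[2]-4))<6)&(np.hypot(Q[:,0]-p[0],Q[:,1]-p[1])<15)
print(k.sum(),Q[k].mean(0)-p if k.sum() else '')
E
```

```text
bore w3 [ 461.36941337 -441.55370501   49.        ]
t 14.725 p [ 479.6 -385.2  170.6] w 14.6 F [ 0.3  0.5 -1.1] T [-0.01 -0.02  0.02] toolx [ 1.e-04  1.e-04 -1.e+00] y [ 9.685e-01 -2.491e-01  1.000e-04] q [ 0.46  0.7   0.28  1.71 -0.25  0.78  0.61]
 shift [-3.000e-01 -2.000e+00 -3.467e+02]
1968 [ 0.51192935  2.45132388 -3.70915634]
```

View pics/w6.png

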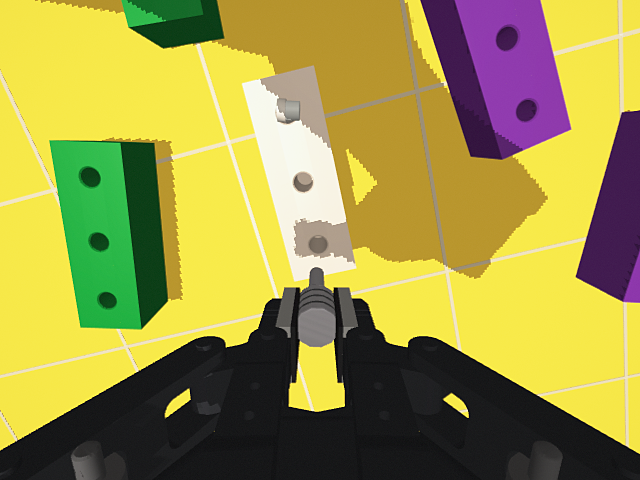

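>>> jog_arm([
  [[0,0,0],[0,-0.2,-43],1],
  [[0,0,0],[0,-0.2,-43],1],
  [[0,0,0],[0,-0.2,-43],1],
  [[0,0,0],[0,-0.2,-43],1],
  [[0,0,0],[0,-0.2,-43],1],
  [[0,0,0],[0,-0.2,-43],1],
  [[0,0,0],[0,-0.2,-43],1],
  [[0,0,0],[0,-0.2,-43.7],1],
])

```text
clock: 15.78
eef_pos: [563.6, -49.9, 169.3]
tool_rot: [-1.297, 1.569, -3.12]
force: [-0.3, -0.1, -1.0]
width: 14.4
```

>>> jog_arm([
  [[0,0,0],[20,0,0],1],
  [[0,0,0],[20,0,0],1],
  [[0,0,0],[7,0,0],1],
  [[0,0,0],[0,0,0],1],
  [[0,0,0],[0,0,0],1],
  [[0,0,0],[0,0,0],1],
])

```text
clock: 16.52
eef_pos: [564.4, -51.5, 123.9]
tool_rot: [1.794, 1.57, -0.029]
force: [-0.6, 0.1, -0.8]
width: 14.7
```

```bash
python3 - <<'E'
from h import *
to([563.9,-51,124])
d=grab('wrist'); P=cloud(d)
s=read_state(); p=s['eef_pos']; Q=P.reshape(-1,3)
k=(abs(Q[:,2]-(p[2]-4))<6)&(np.hypot(Q[:,0]-p[0],Q[:,1]-p[1])<15); t=Q[k]; t=t[t[:,2]>np.percentile(t[:,2],98)-1.5]
c,r=cv2.minEnclosingCircle(t[:,:2].astype(np.float32)); print('knob-TCP',np.array(c)-p[:2],r,t[:,2].mean())
c=d['img'][180:340,220:420]; save('w7',cv2.resize(c,None,fx=4,fy=3.75 if 0 else 4,interpolation=cv2.INTER_CUBIC)[:600])
E
```

```text
t 16.525 p [564.4 -51.5 123.9] w 14.7 F [-0.6  0.1 -0.8] T [ 0.03 -0.02  0.01] toolx [ 0.0012 -0.     -1.    ] y [ 0.9684 -0.2494  0.0011] q [-0.14  0.71  0.29  1.88 -0.33  0.6   0.1 ]
 shift [-0.1 -0.6 -0.3]
knob-TCP [1.88658528 7.39696208] 11.434980392456055 124.61763211305127
```

View pics/w7.png

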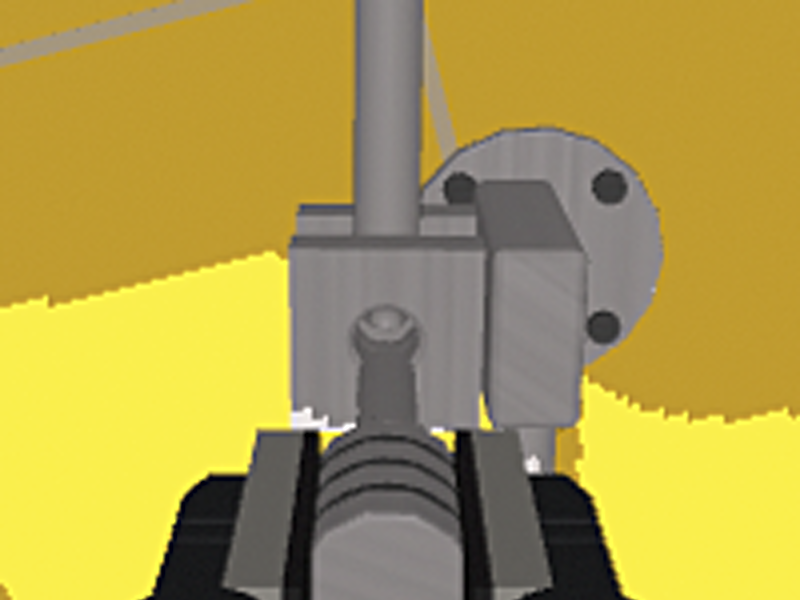

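```bash
python3 - <<'E'
from h import *
d=load('wrist'); c=lambda x,y:(220+(x+.5)/4-.5,180+(y+.5)/4-.5)
b=ray(d,*c(386,335),49)[:2]; print('bore',b)
zt=np.array([-.249,-.968]); yt=np.array([.968,-.249])
for vv in(336,340,344):
    n=ray(d,*c(387,vv),59.5)[:2]+3.7*zt
    print(vv,'pin axis',n,'bore-pin in y,z tool',(b-n)@yt,(b-n)@zt)
P=cloud(load('top')); print('col z',[np.round(P[v,312:320,2],0) for v in (250,253,256)])
Pw=cloud(d); print(Pw[255:285:8,355,2], Pw[250:275:8,300,2])
g=d['img'].mean(2)[258:272,314:320].mean(1); print(np.round(g))
E
```

```text
bore [564.35984141 -50.03037103]
336 pin axis [564.4327754  -50.20238089] bore-pin in y,z tool -0.11343056219006889 -0.14834497719864947
340 pin axis [564.28826763 -50.76671553] bore-pin in y,z tool -0.11406636270150551 -0.7306033430784498
344 pin axis [564.14351793 -51.33199495] bore-pin in y,z tool -0.11470322763946819 -1.313836497884045
col z [array([ 4.,  8.,  4.,  2., -3.,  3.,  5.,  5.]), array([52., 50., 44., 44., 46., 53., 55., 49.]), array([47., 48., 49., 50., 49., 47., 49., 49.])]
[48.43248925 49.14714473 49.84032909 50.57218696] [50.03551224 50.46961913 49.70957636 49.64435188]
[125. 132. 137. 134. 127. 131. 135.  97.  94.  97.  94.  95.  94.  94.]
```

>>> jog_arm([
  [[0,0,0],[4,-0.1,-0.7],1],
  [[0,0,0],[4,0,0],1],
  [[0,0,0],[3,0,0],1],
  [[0,0,0],[2,0,0],1],
  [[0,0,0],[0,0,0],1],
  [[0,0,0],[0,0,0],1],
])

```text
clock: 17.32
eef_pos: [564.2, -50.6, 110.4]
tool_rot: [1.826, 1.571, 0.004]
force: [-0.0, -0.6, -0.5]
width: 14.4
```

```bash
python3 - <<'E'
from h import *
to([564.2,-50.8,111])
E
```

```text
t 17.325 p [564.2 -50.6 110.4] w 14.4 F [-0.  -0.6 -0.5] T [-0.01  0.01 -0.01] toolx [ 1.e-04  0.e+00 -1.e+00] y [ 9.684e-01 -2.492e-01  1.000e-04] q [-0.14  0.73  0.28  1.88 -0.34  0.58  0.11]
 shift [-0.6  0.   0.2]
```

The nose is in the upper ear and reads no force. Continuing through the eye.

>>> jog_arm([
  [[0,0,0],[2,0,0],1],
  [[0,0,0],[2,0,0],1],
  [[0,0,0],[2,0,0],1],
  [[0,0,0],[2,0,0],1],
  [[0,0,0],[0,0,0],1],
  [[0,0,0],[0,0,0],1],
])

```text
clock: 18.08
eef_pos: [564.1, -50.6, 102.3]
tool_rot: [-1.582, 1.571, 2.878]
force: [-1.2, -0.2, -0.7]
width: 14.5
```

>>> jog_arm([
  [[0,0,0],[2,0,0],1],
  [[0,0,0],[2,0,0],1],
  [[0,0,0],[2,0,0],1],
  [[0,0,0],[2,0,0],1],
  [[0,0,0],[0,0,0],1],
  [[0,0,0],[0,0,0],1],
])

```text
clock: 18.82
eef_pos: [564.1, -50.6, 94.3]
tool_rot: [-2.243, 1.571, 2.217]
force: [-0.2, -1.2, -1.0]
width: 14.5
```

Through the eye with almost no side force. Next is the ball catch (TCP about 91.6), then home (about 77.6).

>>> jog_arm([
  [[0,0,0],[1.5,0,0],1],
  [[0,0,0],[1.5,0,0],1],
  [[0,0,0],[1.5,0,0],1],
  [[0,0,0],[1.5,0,0],1],
  [[0,0,0],[0,0,0],1],
])

```text
clock: 19.45
eef_pos: [564.2, -50.2, 88.0]
tool_rot: [-2.581, 1.57, 1.88]
force: [0.9, 2.3, -0.9]
width: 14.5
```

>>> jog_arm([
  [[0,0,0],[2,0,0],1],
  [[0,0,0],[2,0,0],1],
  [[0,0,0],[2,0,0],1],
  [[0,0,0],[1.5,0,0],1],
  [[0,0,0],[0,0,0],1],
  [[0,0,0],[0,0,0],1],
])

```text
clock: 20.2
eef_pos: [563.9, -50.4, 80.5]
tool_rot: [-1.623, 1.57, 2.838]
force: [0.8, 3.0, -2.0]
width: 14.6
```

>>> jog_arm([
  [[0,0,0],[1,0,0],1],
  [[0,0,0],[1,0,0],1],
  [[0,0,0],[0,0,0],1],
  [[0,0,0],[0,0,0],1],
])

```text
clock: 20.7
eef_pos: [564.1, -50.5, 78.7]
tool_rot: [-1.601, 1.571, 2.86]
force: [1.6, 3.4, -2.4]
width: 14.8
```

>>> jog_arm([
  [[0,0,0],[1,0,0],1],
  [[0,0,0],[0,0,0],1],
  [[0,0,0],[0,0,0],1],
])

```text
clock: 21.08
eef_pos: [564.2, -50.6, 77.8]
tool_rot: [1.876, 1.571, 0.053]
force: [1.1, 3.1, -1.9]
width: 14.7
```

>>> jog_arm([
  [[0,0,0],[0.5,0,0],1],
  [[0,0,0],[0,0,0],1],
  [[0,0,0],[0,0,0],1],
])

```text
clock: 21.45
eef_pos: [564.2, -50.5, 77.7]
tool_rot: [2.359, 1.57, 0.536]
force: [-0.9, 3.9, 5.9]
width: 14.6
```

The knob contacts at TCP 77.7, as predicted for home. A slight extra press, then release and lift off.

>>> jog_arm([
  [[0,0,0],[0.4,0,0],1],
  [[0,0,0],[0,0,0],1],
  [[0,0,0],[0,0,0],1],
])

```text
clock: 21.82
eef_pos: [564.2, -50.5, 77.6]
tool_rot: [2.519, 1.57, 0.696]
force: [-1.2, 3.7, 9.3]
width: 14.1
```

>>> jog_arm([
  [[0,0,0],[0,0,0],-1],
  [[0,0,0],[0,0,0],-1],
  [[0,0,0],[0,0,0],-1],
  [[0,0,0],[0,0,0],-1],
  [[0,0,0],[-20,0,0],-1],
  [[0,0,0],[-35,0,0],-1],
  [[0,0,0],[-35,0,0],-1],
  [[0,0,0],[0,0,0],-1],
])

```text
clock: 22.82
eef_pos: [565.9, -51.1, 169.4]
tool_rot: [1.719, 1.565, -0.103]
force: [0.3, -0.8, -0.7]
width: 85.3
```

```bash
python3 - <<'E'
from h import *
to()
d=grab('wrist'); a=d['img'][100:330,160:480]; P=cloud(d).reshape(-1,3)
r=np.hypot(P[:,0]-564.3,P[:,1]+50.4); k=(r<6)&(P[:,2]>55); print('knob top z',np.median(P[k,2]),'ear z',np.nanmedian(P[(r>11)&(r<15)&(P[:,2]>42)&(P[:,2]<56),2]))
e=grab('scene'); b=e['img'][215:300,270:440]
a=cv2.resize(a,(400,288)); b=cv2.resize(b,(400,200)); save('w8',np.vstack([a,b]))
E
```

```text
t 22.825 p [565.9 -51.1 169.4] w 85.3 F [ 0.3 -0.8 -0.7] T [-0.02 -0.01  0.03] toolx [ 5.5e-03 -6.0e-04 -1.0e+00] y [ 0.9684 -0.2493  0.0054] q [-0.17  0.64  0.33  1.85 -0.3   0.69  0.08]
knob top z 74.07095618025483 ear z 49.875956174463326
```

View pics/w8.png

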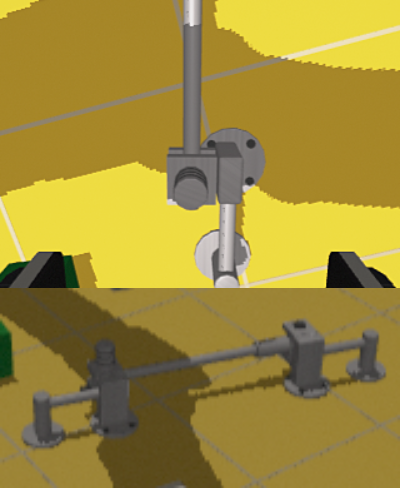

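Knob top is 24.2 mm above the ear and the knob is 24 mm high, so it is fully home. Bar is shut, hand is clear.

```bash
python3 -c "
from cell import *
print(finish_job())"
```

```text
the job is handed in; nothing more can be done
None
```

The guard rail is shut and locked. The pin sits fully home in the latch post, the gripper has let go, and the job is handed in at about 23 s of the 72 s allowed.

- **Bar:** I gripped it, drew it out about 7 mm to mid-play and swung it shut until it met its stop. A view straight down the bore showed a clear hole through the upper ear, the eye and the lower ear.
- **Pin:** I took it from the stand and lowered it through both ears and the eye. Vertical force stayed below 3 N until the knob met the upper ear, then rose to 9 N on the last press. The ball catch never showed as a separate peak, only indirectly in the pin reaching full depth.
- **Last checks:** The knob top measured 24.2 mm above the upper ear, and the knob is 24 mm high. The final wrist and scene pictures show the knob on the ear, the bar in the fork and the gripper clear.
- **Readings that disagreed:**
  - The top and wrist cameras differed by 2 to 3 mm, so I lined up the pin with the wrist camera alone.
  - The finger opening read 2 to 3 mm less than the true size of the gripped parts. Neither grip slipped.

I planned the moves to stay clear of the other things on the ledge, but took no separate final measurement of them.

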